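# Load a glaze trial for the kiln in its order

### The arm

A 6-joint arm with a two-finger parallel gripper is mounted at the origin on a cart in front of the work surface, level with it; the furniture and walls round the work are solid. World frame = base frame: x ahead of the robot, y to its left, z up, the work surface at z = 0. Lengths are in m, angles in rad, forces in N, time in s.
With the tool pointing down it reaches from about 0.25 to 0.725 m from the base axis. Payload 4 kg.
Tool frame: the origin (TCP) lies on the centre line of the jaws, within the pads' length; the fingertips stand ahead of it and the grasp point (between the pads) lies 3 mm ahead of it (bot.tcp_to_tips is the z of the fingertips in the tool frame, in m); z points along the fingers, y is the line along which they close (so a half turn about z gives the same grasp; the last joint's range is limited). The gripper opens to 85 mm and grips with 20 to 120 N. Pads are 22 mm wide; open, the fingers measure 114 mm over their backs; the gripper's body (76 mm by 85 mm) begins 54 mm behind the grasp point. The pads swing forward as they close: fully open they stand 13 mm farther back than shut.
Start: joints at [1.237, 0.241, 0.005, 1.335, 0, 1.571], TCP at [0.164, 0.472, 0.253] pointing down, gripper open.
Joint ranges: [-2.72, 2.72], [-1.05, 1.87], [-1.09, 1.28], [-1.99, 2.15], [-1.42, 1.44], [-3.14, 3.14]. Speed limits (rad/s): [2.79, 2.79, 3.14, 3.14, 3.14, 3.14].

### API

Orientations are given as a unit quaternion [x, y, z, w].
In Python, from workcell import telemetry, camera, camera_params, ticket, boxes_of, cut_out, spot_point, bot gives the robot as it stands.
- The arm moves only by the shell command python3 -m creep 'ROWS'. ROWS is text: rows parted by semicolons, each of 5 numbers parted by spaces: the opening, from 0 (shut) to 1 (fully open), then the shift along the tool's x, y, z in units of 150 mm (1.0 is 150 mm), then the turn about the tool's z in units of 180 degrees (1.0 is 180 degrees). In form: claw x y z turn; .... A call has 1 to 12 rows; each row is the pose to reach, as a shift and turn from the pose commanded when the call began, along the tool's axes at that moment, turning the shorter way round; what a row does not reach only later rows make up. A row lasts 1/8 s, in which the tool goes at most 62.5 mm and 10.7 degrees, less where a joint would pass 70% of its speed; a pose out of reach is approached as far as the arm can. A call with a number of a shift or a turn outside -1 to 1 is refused whole. A call with a gripper value outside its range is refused whole. The fingers move at their own pace and stop on an object; the grip force is fixed at half the most. Time passes only in rows, so rows that repeat a pose let the fingers close. It gives the time, the measured TCP pose, the force, the opening and the grip force at its end, in the units of the state.
- telemetry.get_obs(): the state, without advancing time (a new reading comes with each control period).
- camera(name): name is "scene" or "top"; returns the picture (400x640x3 uint8, red, green, blue); there is no depth.
- camera_params(name): a dict with "camera_matrix" (3x3 intrinsics, pixels), "eye" and "attitude" of the camera in the world. Camera axes: x right, y down, z forward; pixel columns grow to the right and rows downward; lengths in m; the calibration is good to about 2 mm. A picture is of the moment at which its call begins. camera_params takes no time and is no camera call.
- ticket.job_done(): hands the job in; it is judged then, once.
Trained networks look in the newest picture that a camera, given by its name, has taken for a name from the list of things; names that differ only in an ending like _2 or _b are one class to them, and where a whole thing is asked for, a point or a joint stands for the part that bears it (a point fixed in the world has none). Each returns a list of dicts, best first, with "conf" (0 to 1); they miss things now and then, are a little off and sometimes report something else, mostly with a low value. They report only what shows in the picture. A call takes as long as a camera call.
- boxes_of(thing, camera): "at" ([x, y, z] in m, in world coordinates, good to about 4 mm: the middle of the surface that is visible of it).
- cut_out(thing, camera): "pixels" (400x640 bool, what is visible of it).
- spot_point(thing, camera): "at" ([x, y, z] in m, in world coordinates, good to about 4 mm: a listed point, or the origin of a listed thing).
The state is a dict: "clock": time; "joint_pos": joint angles; "joint_vel": joint speeds; "tau": joint torques, N m; "eef_pos": TCP position; "tool_rot": TCP orientation; "ft_force": force on the tool from outside, world axes, zero at the start; "ft_torque": the same for the moment, N m; "grip_width": finger opening in m; "grasp_force": force on a finger pad.
Only numpy, scipy, OpenCV 4.12 (cv2) and the standard library are available. Lean on these libraries where they do the work, as an engineer would, in place of code of your own. Each camera call takes 0.05 s, during which the arm holds its last target. There are 200 camera calls.

### The job

Four glazed test tiles have dried on the slatted rack, each in front of the canister of pigment that was mixed into its glaze; unfired they all look alike, so only their order tells them apart. Move them into the four bays of the clay drip tray for the kiln, one tile to a bay in the same left-to-right order, each standing flat on the bay's floor, upright and square with the tray. Do not tip a tile over, and leave the canisters where they are.

Things in the scene. Friction and masses are not known exactly. Their poses are not given: they have to be found in the camera images.
- tile_a: upside-down T of light tan fired clay with a whitish glaze band; all four alike, 60 to 130 g. Foot 36 (x) x 50 (y) x 8 mm; from its middle rises a plate 8 (x) x 50 (y) mm, top 84 mm above the underside, with a 7 mm hole 10 mm below the top. Origin: centre of the underside; x normal to the plate, z up. Take it by the 8 mm thickness, near the top. Starts on the rack, 18 mm above the bench
- tile_b: upside-down T of light tan fired clay with a whitish glaze band; all four alike, 60 to 130 g. Foot 36 (x) x 50 (y) x 8 mm; from its middle rises a plate 8 (x) x 50 (y) mm, top 84 mm above the underside, with a 7 mm hole 10 mm below the top. Origin: centre of the underside; x normal to the plate, z up. Take it by the 8 mm thickness, near the top. Starts on the rack, 18 mm above the bench
- tile_c: upside-down T of light tan fired clay with a whitish glaze band; all four alike, 60 to 130 g. Foot 36 (x) x 50 (y) x 8 mm; from its middle rises a plate 8 (x) x 50 (y) mm, top 84 mm above the underside, with a 7 mm hole 10 mm below the top. Origin: centre of the underside; x normal to the plate, z up. Take it by the 8 mm thickness, near the top. Starts on the rack, 18 mm above the bench
- tile_d: upside-down T of light tan fired clay with a whitish glaze band; all four alike, 60 to 130 g. Foot 36 (x) x 50 (y) x 8 mm; from its middle rises a plate 8 (x) x 50 (y) mm, top 84 mm above the underside, with a 7 mm hole 10 mm below the top. Origin: centre of the underside; x normal to the plate, z up. Take it by the 8 mm thickness, near the top. Starts on the rack, 18 mm above the bench
- canister_a: small loose pigment canister, white label, black lid, about 36 mm across and 53 mm high, on the bench behind the rack, about 85 mm straight behind (+x of) the tile of the same letter, whose place in the row it shows. Origin: centre of the underside; x points away from the robot, as the rack's
- canister_b: small loose pigment canister, white label, black lid, about 36 mm across and 53 mm high, on the bench behind the rack, about 85 mm straight behind (+x of) the tile of the same letter, whose place in the row it shows. Origin: centre of the underside; x points away from the robot, as the rack's
- canister_c: small loose pigment canister, white label, black lid, about 36 mm across and 53 mm high, on the bench behind the rack, about 85 mm straight behind (+x of) the tile of the same letter, whose place in the row it shows. Origin: centre of the underside; x points away from the robot, as the rack's
- canister_d: small loose pigment canister, white label, black lid, about 36 mm across and 53 mm high, on the bench behind the rack, about 85 mm straight behind (+x of) the tile of the same letter, whose place in the row it shows. Origin: centre of the underside; x points away from the robot, as the rack's
- drying_rack: slatted wooden drying rack, 90 (x) x 310 (y) x 18 mm, fixed. Origin: centre of the underside; y along the row, to the left as seen from the robot. Four places at y = +111, +37, -37, -111 mm, x = 0, hold the tiles; at the same y, at x = +85 mm, the canisters stand on the bench. Rack and tray may stand on either side
- drip_tray: red-brown clay tray, pale floors, 70 (x) x 304 (y) x 18 mm, fixed, with four open bays in a row, each 54 (x) x 66 (y) mm inside, walls 8 mm thick and 18 mm high, floor 6 mm above the bench. Origin: centre of the underside; y along the row, to the left as seen from the robot; the bays' centres lie at y = +111, +37, -37, -111 mm, x = 0

How it is judged:
At the end, for the whole second after the job is handed in: Each tile is in the bay with the same place in the row, from the left, as its canister: within 14 mm of the bay's centre along and across the tray, underside within 4 mm of the bay's floor, upright within 0.12 rad, square within 0.4 rad (either face to the front), released and at rest (((y of canister_a in the frame of drying_rack between 0.081 and 0.141 m and y of tile_a in the frame of drip_tray between 0.097 and 0.125 m) or (y of canister_a in the frame of drying_rack between 0.007 and 0.067 m and y of tile_a in the frame of drip_tray between 0.023 and 0.051 m) or (y of canister_a in the frame of drying_rack between -0.067 and -0.007 m and y of tile_a in the frame of drip_tray between -0.051 and -0.023 m) or (y of canister_a in the frame of drying_rack between -0.141 and -0.081 m and y of tile_a in the frame of drip_tray between -0.125 and -0.097 m)) and x of tile_a in the frame of drip_tray between -0.014 and 0.014 m and z of tile_a in the frame of drip_tray between 0.002 and 0.01 m and angle between each of tile_a, tile_b, tile_c, tile_d's own z axis and vertical below 0.12 rad and angle between the x axis of each of tile_a, tile_b, tile_c, tile_d and the x axis of drip_tray, either way round below 0.4 rad and linear speed of each of tile_a, tile_b, tile_c, tile_d below 0.02 m/s and angular speed of each of tile_a, tile_b, tile_c, tile_d below 0.2 rad/s and ((y of canister_b in the frame of drying_rack between 0.081 and 0.141 m and y of tile_b in the frame of drip_tray between 0.097 and 0.125 m) or (y of canister_b in the frame of drying_rack between 0.007 and 0.067 m and y of tile_b in the frame of drip_tray between 0.023 and 0.051 m) or (y of canister_b in the frame of drying_rack between -0.067 and -0.007 m and y of tile_b in the frame of drip_tray between -0.051 and -0.023 m) or (y of canister_b in the frame of drying_rack between -0.141 and -0.081 m and y of tile_b in the frame of drip_tray between -0.125 and -0.097 m)) and x of tile_b in the frame of drip_tray between -0.014 and 0.014 m and z of tile_b in the frame of drip_tray between 0.002 and 0.01 m and ((y of canister_c in the frame of drying_rack between 0.081 and 0.141 m and y of tile_c in the frame of drip_tray between 0.097 and 0.125 m) or (y of canister_c in the frame of drying_rack between 0.007 and 0.067 m and y of tile_c in the frame of drip_tray between 0.023 and 0.051 m) or (y of canister_c in the frame of drying_rack between -0.067 and -0.007 m and y of tile_c in the frame of drip_tray between -0.051 and -0.023 m) or (y of canister_c in the frame of drying_rack between -0.141 and -0.081 m and y of tile_c in the frame of drip_tray between -0.125 and -0.097 m)) and x of tile_c in the frame of drip_tray between -0.014 and 0.014 m and z of tile_c in the frame of drip_tray between 0.002 and 0.01 m and ((y of canister_d in the frame of drying_rack between 0.081 and 0.141 m and y of tile_d in the frame of drip_tray between 0.097 and 0.125 m) or (y of canister_d in the frame of drying_rack between 0.007 and 0.067 m and y of tile_d in the frame of drip_tray between 0.023 and 0.051 m) or (y of canister_d in the frame of drying_rack between -0.067 and -0.007 m and y of tile_d in the frame of drip_tray between -0.051 and -0.023 m) or (y of canister_d in the frame of drying_rack between -0.141 and -0.081 m and y of tile_d in the frame of drip_tray between -0.125 and -0.097 m)) and x of tile_d in the frame of drip_tray between -0.014 and 0.014 m and z of tile_d in the frame of drip_tray between 0.002 and 0.01 m); the robot touches nothing.
It fails at once if a tile is tipped over (more than 0.6 rad) (angle between any of tile_a, tile_b, tile_c, tile_d's own z axis and vertical above 0.6 rad).
It fails at once if a canister is moved by more than 20 mm or knocked over (distance of any of canister_a, canister_b, canister_c, canister_d from where it was at the start of the episode above 0.02 m or angle between any of canister_a, canister_b, canister_c, canister_d's own z axis and vertical above 0.5 rad).
It also fails if it takes over 106 s, if anything falls off the work surface, if the arm or the gripper's body presses on something with over 40 N, if the wrist force passes 120 N, or if a joint passes its speed limit or range.

## Working session

There is one attempt and no reset: what is moved stays moved. The work goes in short steps, Python scripts to look and compute and a shell command to move; the robot and the scene stay as the last step left them, time stands still between calls to the robot, and variables do not carry over. Pictures are saved under pics/ and viewed, at most 14 in all, crops included, and the job is handed in when it is done.

```bash
mkdir -p pics; python3 - <<'E'
from workcell import *
import cv2,numpy as np
for c in ("top","scene"):
    im=camera(c); cv2.imwrite(f"pics/{c}0.png",im[:,:,::-1])
    p=camera_params(c); print(c,p)
    for t in ("tile_a","canister_a","drying_rack","drip_tray"):
        print(t,[(np.round(d["at"],3).tolist(),round(d["conf"],2)) for d in spot_point(t,c)])
o=telemetry.get_obs(); print(o["clock"],o["eef_pos"],o["tool_rot"],o["grip_width"],bot.tcp_to_tips)
E
```

```text
top {'camera_matrix': array([[422.37181768,   0.        , 332.48548389],
       [  0.        , 422.37181768, 202.79466532],
       [  0.        ,   0.        ,   1.        ]]), 'eye': array([0.45298315, 0.01354573, 1.02626067]), 'attitude': array([ 0.71632513, -0.69483757,  0.04818769, -0.0419168 ])}
tile_a [([0.514, 0.16, 0.021], 0.92), ([0.496, 0.102, 0.014], 0.8), ([0.531, 0.235, 0.018], 0.71), ([0.546, 0.311, 0.016], 0.64)]
canister_a [([0.628, 0.295, -0.002], 0.7), ([0.59, 0.15, 0.0], 0.69), ([0.607, 0.223, 0.001], 0.65), ([0.575, 0.08, 0.002], 0.63)]
drying_rack [([0.518, 0.208, 0.001], 0.76)]
drip_tray [([0.49, -0.208, -0.001], 0.62), ([0.608, 0.222, 0.002], 0.52)]
scene {'camera_matrix': array([[471.68674096,   0.        , 316.16196771],
       [  0.        , 471.68674096, 203.13324538],
       [  0.        ,   0.        ,   1.        ]]), 'eye': array([ 0.01803365, -0.836524  ,  0.67023558]), 'attitude': array([ 0.83925492, -0.25344978,  0.13396445, -0.46202588])}
tile_a [([0.496, 0.104, 0.015], 0.93), ([0.513, 0.164, 0.018], 0.74), ([0.532, 0.235, 0.015], 0.58), ([0.544, 0.31, 0.019], 0.55)]
canister_a [([0.625, 0.298, -0.001], 0.69), ([0.614, 0.225, -0.001], 0.61), ([0.592, 0.151, 0.0], 0.55), ([0.574, 0.085, -0.001], 0.48)]
drying_rack [([0.515, 0.212, 0.001], 0.56)]
drip_tray [([0.484, -0.205, 0.004], 0.87)]
0.5 [0.163804   0.47238667 0.25326703] [ 1.66111091e-01  9.86107045e-01 -4.08581436e-05 -5.51491434e-06] 0.08532669241700075 0.022
```

View pics/top0.png

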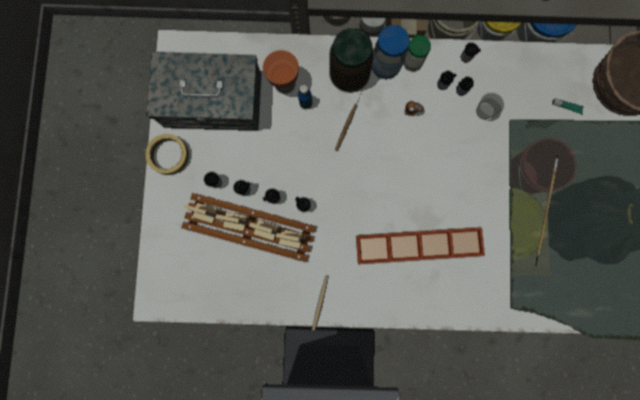

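View pics/scene0.png

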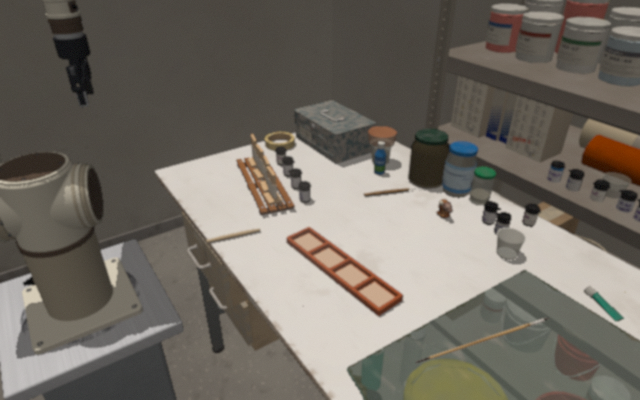

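The top view shows the rack with four tiles at about (190–310, 205–245), the canisters behind it at (212–303, 180–204), and the tray at (357–483, 228–263). The scene view agrees. I'll fit silhouettes next for precise poses.

```bash
cat > h.py <<'E'
from workcell import *
import cv2,numpy as np
from scipy.spatial.transform import Rotation as R
from scipy.optimize import minimize
P={c:camera_params(c) for c in("top","scene")}
def proj(c,X):
    p=P[c];q=R.from_quat(p["attitude"]).inv().apply(np.atleast_2d(X)-p["eye"])@p["camera_matrix"].T
    return q[:,:2]/q[:,2:]
def box(x,y,yaw,sx,sy,z0,z1):
    c=np.array([[a*sx/2,b*sy/2,z] for a in(-1,1) for b in(-1,1) for z in(z0,z1)])
    return R.from_euler("z",yaw).apply(c)+[x,y,0]
S=4
def sil(c,boxes):
    m=np.zeros((400*S,640*S),np.uint8)
    for b in boxes:
        cv2.fillConvexPoly(m,cv2.convexHull(np.round((proj(c,b)+.5)*S-.5).astype(np.int32)),1)
    return cv2.resize(m.astype(np.float32),(640,400),interpolation=cv2.INTER_AREA)
def tileboxes(v,z): # v: x,y,yaw
    return [box(*v,.036,.05,z,z+.008),box(*v,.008,.05,z,z+.084)]
def traybox(v): return [box(*v,.07,.304,0,.018)]
def rackbox(v): return [box(*v,.09,.31,0,.018)]
def masks(t,c,k):
    return np.any([d["pixels"] for d in cut_out(t,c)[:k] if d["conf"]>.3],axis=0)
def fit(M,model,v0,step):
    def cost(v): return sum(np.abs(sil(c,model(v))-m).sum() for c,m in M.items())
    sim=np.vstack([v0]+[np.array(v0)+np.eye(len(v0))[i]*step[i] for i in range(len(v0))])
    r=minimize(cost,v0,method="Nelder-Mead",options=dict(initial_simplex=sim,maxiter=120*len(v0),xatol=1e-4,fatol=.1))
    return r.x,r.fun
E
python3 - <<'E'
from h import *
img={c:camera(c) for c in P}
M={c:masks("drip_tray",c,1) for c in P}
for k in("top","scene"): print("tray",k,*fit({k:M[k]},traybox,[.487,-.207,.05],[.008,.008,.1]))
tr,f=fit(M,traybox,[.487,-.207,.05],[.008,.008,.1]);print("tray",tr,f,[m.sum() for m in M.values()])
M={c:masks("tile_a",c,4) for c in P}
v0=[.545,.311,-.24,.532,.235,-.24,.513,.162,-.24,.496,.103,-.24]
mod=lambda v:sum([tileboxes(v[3*i:3*i+3],.018) for i in range(4)],[])
for K in(("top",),("top","scene")):
    v,f=fit({k:M[k] for k in K},mod,v0,[.006,.006,.12]*4);print(K,np.round(v.reshape(4,3),4),f,[m.sum() for m in M.values()])
out=img["top"].copy()
cs=[cv2.resize(cv2.cvtColor(img["top"],cv2.COLOR_RGB2BGR)[165:275,170:330],None,fx=5,fy=5,interpolation=cv2.INTER_CUBIC)]
for i in range(4):
    for b in tileboxes(v[3*i:3*i+3],.018):
        h=cv2.convexHull(np.float32(proj("top",b)))[:,0]
        cv2.polylines(cs[0],[np.int32((h-[170,165]+.5)*5)],True,(0,0,255),1)
cv2.imwrite("pics/fit.png",cs[0])
E
```

```text
tray top [ 0.49230468 -0.21374166  0.04870447] 4117.625
tray scene [ 0.48571354 -0.20555729  0.08522135] 229.3125
tray [ 0.48637728 -0.20452029  0.0854911 ] 4363.5625 [np.int64(326), np.int64(3602)]
('top',) [[ 0.5491  0.3104 -0.2591]
 [ 0.5312  0.238  -0.1853]
 [ 0.5133  0.1641 -0.3076]
 [ 0.494   0.1044 -0.1942]] 133.0 [np.int64(1467), np.int64(806)]
('top', 'scene') [[ 0.5492  0.3103 -0.3356]
 [ 0.5312  0.2383 -0.2103]
 [ 0.5131  0.1641 -0.2991]
 [ 0.4942  0.1043 -0.1715]] 366.75 [np.int64(1467), np.int64(806)]
```

View pics/fit.png

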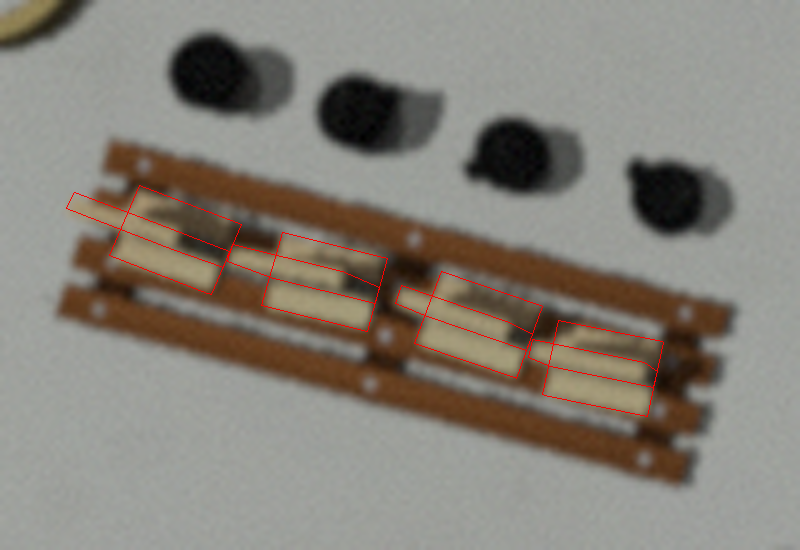

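The overlay matches the four tiles (feet at about (175,240), (325,282), (480,325) and (603,368) in the crop). The network's top mask of the tray is wrong (326 px), so I'll check the tray by colour and write a planner.

```bash
cat > plan.py <<'E'
from h import *
def yawof(q): t=R.from_quat(q).as_matrix()[:,1]; return np.arctan2(t[1],t[0])
def plan(wps,start=None):
    """wps: (x,y,z,yaw of tool y); prints shift/turn per leg in move units"""
    o=telemetry.get_obs()
    p=np.array(list(o["eef_pos"])+[yawof(o["tool_rot"])]) if start is None else np.array(start,float)
    for w in wps:
        w=np.array(w,float); d=w-p; a=p[3]
        ty=np.array([np.cos(a),np.sin(a)]); tx=np.array([-ty[1],ty[0]]) # z down: x = y cross z
        tx=np.cross([*ty,0],[0,0,-1])[:2]
        u=[d[:2]@tx/.15,d[:2]@ty/.15,-d[2]/.15,-d[3]/np.pi]
        print(np.round(w,3).tolist(),"->",np.round(u,3).tolist()); p=w
E
python3 - <<'E'
from plan import *
im=camera("top"); hsv=cv2.cvtColor(im,cv2.COLOR_RGB2HSV)
roi=np.zeros((400,640),bool); roi[220:272,345:495]=1
m=(roi&(hsv[...,1]>60)).astype(np.uint8); m=cv2.morphologyEx(m,cv2.MORPH_CLOSE,np.ones((5,5))); 
c=max(cv2.findContours(m,0,1)[0],key=cv2.contourArea); m=cv2.fillPoly(np.zeros_like(m),[c],1)
camera("scene");ms=masks("drip_tray","scene",1)
print(m.sum(),fit({"top":m},traybox,[.487,-.207,.08],[.008,.008,.05]))
tr,f=fit({"top":m,"scene":ms},traybox,[.487,-.207,.08],[.008,.008,.05]);print(tr,f)
for y in(.111,.037,-.037,-.111): print(np.round([tr[0]-y*np.sin(tr[2]),tr[1]+y*np.cos(tr[2])],4))
o=telemetry.get_obs();print(R.from_quat(o["tool_rot"]).as_matrix().round(3))
plan([(.27,.36,.25,.5),(.38,.23,.25,-.18),(.494,.104,.16,-.18),(.494,.104,.093,-.18)])
E
```

```text
3657 (array([ 0.48726598, -0.20594029,  0.09519049]), np.float64(147.6875))
[ 0.48678888 -0.20495873  0.09848043] 435.8125
[ 0.4759 -0.0945]
[ 0.4832 -0.1681]
[ 0.4904 -0.2418]
[ 0.4977 -0.3154]
[[-0.945  0.328  0.   ]
 [ 0.328  0.945  0.   ]
 [-0.     0.    -1.   ]]
[0.27, 0.36, 0.25, 0.5] -> [-0.914, -0.476, 0.022, 0.235]
[0.38, 0.23, 0.25, -0.18] -> [-1.112, 0.228, -0.0, 0.216]
[0.494, 0.104, 0.16, -0.18] -> [-0.69, 0.898, 0.6, -0.0]
[0.494, 0.104, 0.093, -0.18] -> [0.0, 0.0, 0.447, -0.0]
```

```bash
python3 -m creep '1 -0.23 -0.12 0 0.06; 1 -0.46 -0.24 0 0.12; 1 -0.69 -0.36 0.01 0.18; 1 -0.914 -0.476 0.02 0.235; 1 -0.914 -0.476 0.02 0.235; 1 -0.914 -0.476 0.02 0.235' | tail -3
python3 - <<'E'
from plan import *
plan([(.37,.24,.25,-.18),(.494,.104,.16,-.18),(.494,.104,.093,-.18)])
E
```

```text
ft_force: [-0.1, 0.8, 0.8]
grip_width: 0.0854
grasp_force: 0.0
[0.37, 0.24, 0.25, -0.18] -> [-1.024, 0.201, 0.003, 0.216]
[0.494, 0.104, 0.16, -0.18] -> [-0.744, 0.976, 0.6, -0.0]
[0.494, 0.104, 0.093, -0.18] -> [0.0, 0.0, 0.447, -0.0]
```

```bash
python3 -m creep '1 -0.25 0.05 0 0.055; 1 -0.5 0.1 0 0.11; 1 -0.75 0.15 0 0.165; 1 -1 0.2 0 0.216; 1 -1 0.2 0 0.216; 1 -1 0.2 0 0.216' >/dev/null
python3 -m creep '1 -0.19 0.24 0.15 0; 1 -0.38 0.49 0.3 0; 1 -0.57 0.73 0.45 0; 1 -0.744 0.976 0.6 0; 1 -0.744 0.976 0.6 0; 1 -0.744 0.976 0.6 0'
python3 - <<'E'
from plan import *
plan([(.494,.104,.093,-.18)])
E
```

```text
clock: 3.2
eef_pos: [0.4916, 0.108, 0.1603]
tool_rot: [0.767, 0.642, -0.0, -0.0]
ft_force: [-0.6, 0.5, -0.0]
grip_width: 0.0857
grasp_force: 0.0
[0.494, 0.104, 0.093, -0.18] -> [-0.023, 0.021, 0.448, 0.001]
```

```bash
python3 -m creep '1 -0.023 0.021 0 0; 1 -0.023 0.021 0.15 0; 1 -0.023 0.021 0.3 0; 1 -0.023 0.021 0.45 0; 1 -0.023 0.021 0.45 0; 0 -0.023 0.021 0.45 0; 0 -0.023 0.021 0.45 0; 0 -0.023 0.021 0.45 0; 0 -0.023 0.021 0.45 0; 0 -0.023 0.021 0.45 0; 0 -0.023 0.021 0.45 0; 0 -0.023 0.021 0.45 0'
python3 -m creep '0 0 0 0 0; 0 0 0 0 0; 0 0 0 -0.1 0; 0 0 0 -0.1 0'
python3 - <<'E'
from plan import *
cv2.imwrite("pics/g1.png",cv2.resize(camera("scene")[:,:,::-1][60:260,160:360],None,fx=3,fy=3))
E
```

```text
clock: 4.7
eef_pos: [0.4945, 0.1026, 0.0927]
tool_rot: [0.768, 0.641, -0.0, -0.0]
ft_force: [0.1, 0.4, -0.2]
grip_width: 0.0071
grasp_force: 61.9
clock: 5.2
eef_pos: [0.496, 0.103, 0.1096]
tool_rot: [0.768, 0.641, 0.002, 0.001]
ft_force: [0.0, -0.2, -1.2]
grip_width: 0.007
grasp_force: 61.7
```

View pics/g1.png

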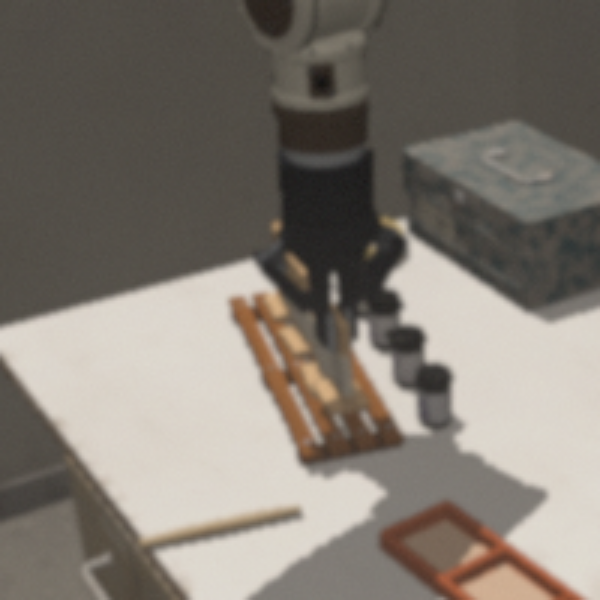

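Tile 4 is held: opening 7 mm, and it is off the rack at about (340,390) in the crop. Carrying it to bay 4.

```bash
python3 - <<'E'
from plan import *
plan([(.494,.104,.21,-.18),(.495,-.036,.21,-.04),(.496,-.176,.21,.095),(.497,-.3157,.21,.095),(.497,-.3157,.11,.095),(.497,-.3157,.082,.095)])
E
```

```text
[0.494, 0.104, 0.21, -0.18] -> [0.005, -0.012, -0.674, 0.0]
[0.495, -0.036, 0.21, -0.04] -> [-0.917, 0.174, -0.0, -0.045]
[0.496, -0.176, 0.21, 0.095] -> [-0.932, 0.044, -0.0, -0.043]
[0.497, -0.316, 0.21, 0.095] -> [-0.928, -0.082, -0.0, -0.0]
[0.497, -0.316, 0.11, 0.095] -> [0.0, 0.0, 0.667, -0.0]
[0.497, -0.316, 0.082, 0.095] -> [0.0, 0.0, 0.187, -0.0]
```

```bash
python3 -m creep '0 0 0 -0.2 0; 0 0 0 -0.45 0; 0 0 0 -0.674 0; 0 0 0 -0.674 0' >/dev/null
python3 -m creep '0 -0.15 0.03 0 -0.01; 0 -0.4 0.08 0 -0.02; 0 -0.65 0.13 0 -0.03; 0 -0.917 0.174 0 -0.045' >/dev/null
python3 -m creep '0 -0.25 0.01 0 -0.01; 0 -0.5 0.02 0 -0.02; 0 -0.75 0.03 0 -0.03; 0 -0.932 0.044 0 -0.043' >/dev/null
python3 -m creep '0 -0.25 -0.02 0 0; 0 -0.5 -0.04 0 0; 0 -0.75 -0.06 0 0; 0 -0.928 -0.082 0 0; 0 -0.928 -0.082 0 0; 0 -0.928 -0.082 0 0; 0 -0.928 -0.082 0 0'
python3 - <<'E'
from plan import *
plan([(.497,-.3157,.11,.095),(.497,-.3157,.082,.095)])
E
```

```text
clock: 7.62
eef_pos: [0.498, -0.3159, 0.2085]
tool_rot: [0.672, 0.741, 0.0, -0.001]
ft_force: [-0.0, 0.2, -0.8]
grip_width: 0.0068
grasp_force: 61.8
[0.497, -0.316, 0.11, 0.095] -> [0.002, -0.007, 0.657, 0.001]
[0.497, -0.316, 0.082, 0.095] -> [0.0, 0.0, 0.187, -0.0]
```

```bash
python3 -m creep '0 0.002 -0.007 0.2 0; 0 0.002 -0.007 0.4 0; 0 0.002 -0.007 0.6 0; 0 0.002 -0.007 0.657 0; 0 0.002 -0.007 0.657 0; 0 0.002 -0.007 0.657 0'
python3 - <<'E'
from plan import *
a=cv2.resize(camera("scene")[:,:,::-1][200:330,270:430],None,fx=4,fy=4)
cv2.imwrite("pics/p1.png",a)
plan([(.497,-.3157,.082,.095)])
E
```

```text
clock: 8.38
eef_pos: [0.498, -0.3172, 0.1119]
tool_rot: [0.672, 0.741, 0.0, 0.001]
ft_force: [-0.7, -0.1, -0.7]
grip_width: 0.0072
grasp_force: 61.8
[0.497, -0.316, 0.082, 0.095] -> [0.011, -0.006, 0.2, 0.001]
```

View pics/p1.png

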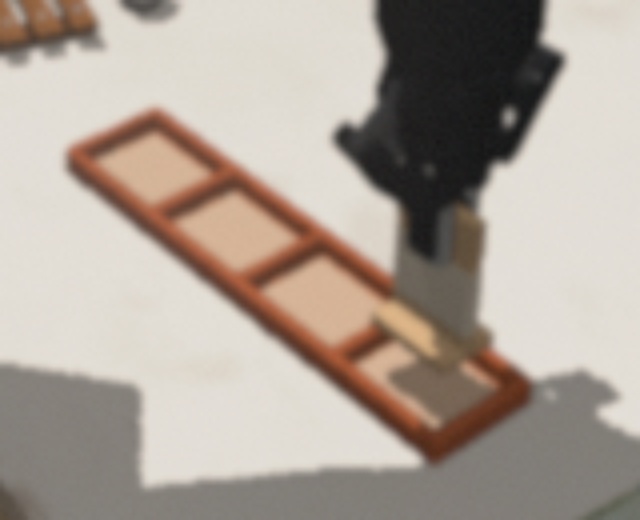

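The tile hangs over bay 4 (foot at about (430,330), bay floor at (430,390)), square with the tray. Lowering and releasing.

```bash
python3 -m creep '0 0.01 -0.006 0.05 0; 0 0.01 -0.006 0.1 0; 0 0.01 -0.006 0.15 0; 0 0.01 -0.006 0.195 0; 0 0.01 -0.006 0.195 0; 0 0.01 -0.006 0.195 0'
python3 -m creep '0.3 0 0 0 0; 0.6 0 0 0 0; 1 0 0 0 0; 1 0 0 0 0; 1 0 0 0 0; 1 0 0 -0.1 0; 1 0 0 -0.3 0; 1 0 0 -0.6 0; 1 0 0 -0.8 0; 1 0 0 -0.8 0'
python3 - <<'E'
from plan import *
camera("top")
print([(np.round(d["at"],3).tolist(),round(d["conf"],2)) for d in spot_point("tile_a","top")])
plan([(.5,-.176,.2,.0),(.505,-.036,.2,-.15),(.508,.1,.2,-.3),(.5132,.1641,.15,-.3),(.5132,.1641,.093,-.3)])
E
```

```text
clock: 9.18
eef_pos: [0.4958, -0.3153, 0.0808]
tool_rot: [0.672, 0.74, -0.0, -0.0]
ft_force: [-0.2, 0.7, -0.7]
grip_width: 0.0069
grasp_force: 61.8
clock: 10.42
eef_pos: [0.4978, -0.3165, 0.2056]
tool_rot: [0.672, 0.74, 0.001, 0.004]
ft_force: [-0.7, 0.5, 0.1]
grip_width: 0.0855
grasp_force: 0.0
[([0.546, 0.307, 0.015], 0.78), ([0.512, 0.159, 0.016], 0.74), ([0.497, -0.317, 0.003], 0.72), ([0.53, 0.239, 0.018], 0.66)]
[0.5, -0.176, 0.2, 0.0] -> [0.922, 0.116, 0.011, 0.031]
[0.505, -0.036, 0.2, -0.15] -> [0.933, 0.033, -0.0, 0.048]
[0.508, 0.1, 0.2, -0.3] -> [0.899, -0.116, -0.0, 0.048]
[0.513, 0.164, 0.15, -0.3] -> [0.418, -0.093, 0.333, -0.0]
[0.513, 0.164, 0.093, -0.3] -> [0.0, 0.0, 0.38, -0.0]
```

Tile 4 is in bay 4 at (0.497, -0.317), z about 3 mm. Next is tile 3. The path is clear, so I'll chain the calls and correct at the hover.

```bash
python3 -m creep '1 0.2 0.02 0 0.01; 1 0.5 0.06 0 0.02; 1 0.8 0.1 0.01 0.03; 1 0.922 0.116 0.01 0.031' >/dev/null
python3 -m creep '1 0.3 0.01 0 0.02; 1 0.6 0.02 0 0.03; 1 0.933 0.033 0 0.048' >/dev/null
python3 -m creep '1 0.3 -0.04 0 0.02; 1 0.6 -0.08 0 0.03; 1 0.899 -0.116 0 0.048' >/dev/null
python3 -m creep '1 0.25 -0.06 0.1 0; 1 0.418 -0.093 0.333 0; 1 0.418 -0.093 0.333 0; 1 0.418 -0.093 0.333 0; 1 0.418 -0.093 0.333 0'
python3 - <<'E'
from plan import *
plan([(.5132,.1641,.093,-.3)])
E
```

```text
clock: 12.4
eef_pos: [0.5144, 0.1629, 0.1507]
tool_rot: [0.806, 0.592, 0.001, 0.0]
ft_force: [-0.6, 0.1, -0.5]
grip_width: 0.0854
grasp_force: 0.0
[0.513, 0.164, 0.093, -0.3] -> [0.005, -0.01, 0.385, -0.001]
```

```bash
python3 -m creep '1 0.005 -0.01 0.15 0; 1 0.005 -0.01 0.3 0; 1 0.005 -0.01 0.385 0; 1 0.005 -0.01 0.385 0; 0 0.005 -0.01 0.385 0; 0 0.005 -0.01 0.385 0; 0 0.005 -0.01 0.385 0; 0 0.005 -0.01 0.385 0; 0 0.005 -0.01 0.385 0; 0 0.005 -0.01 0.385 0; 0 0.005 -0.01 0.385 0; 0 0.005 -0.01 0.385 0'
python3 -m creep '0 0 0 0 0; 0 0 0 -0.1 0; 0 0 0 -0.3 0; 0 0 0 -0.6 0; 0 0 0 -0.78 0; 0 0 0 -0.78 0; 0 0 0 -0.78 0'
python3 - <<'E'
from plan import *
plan([(.505,.025,.21,-.16),(.498,-.11,.21,0),(.4903,-.242,.21,.095),(.4903,-.242,.112,.095)])
E
```

```text
clock: 13.9
eef_pos: [0.5126, 0.1652, 0.0922]
tool_rot: [0.806, 0.593, 0.0, 0.0]
ft_force: [0.1, -0.1, 3.8]
grip_width: 0.0074
grasp_force: 59.0
clock: 14.78
eef_pos: [0.5115, 0.1647, 0.208]
tool_rot: [0.806, 0.593, -0.001, -0.0]
ft_force: [-0.1, 0.6, -1.6]
grip_width: 0.007
grasp_force: 58.6
[0.505, 0.025, 0.21, -0.16] -> [-0.902, 0.236, -0.014, -0.045]
[0.498, -0.11, 0.21, 0.0] -> [-0.896, 0.097, -0.0, -0.051]
[0.49, -0.242, 0.21, 0.095] -> [-0.88, -0.051, -0.0, -0.03]
[0.49, -0.242, 0.112, 0.095] -> [0.0, 0.0, 0.653, -0.0]
```

```bash
python3 -m creep '0 -0.15 0.04 0 -0.01; 0 -0.4 0.1 0 -0.02; 0 -0.65 0.17 0 -0.03; 0 -0.902 0.236 -0.01 -0.045' >/dev/null
python3 -m creep '0 -0.25 0.03 0 -0.015; 0 -0.5 0.055 0 -0.03; 0 -0.75 0.08 0 -0.04; 0 -0.896 0.097 0 -0.051' >/dev/null
python3 -m creep '0 -0.25 -0.01 0 -0.01; 0 -0.5 -0.03 0 -0.02; 0 -0.75 -0.04 0 -0.03; 0 -0.88 -0.051 0 -0.03; 0 -0.88 -0.051 0 -0.03; 0 -0.88 -0.051 0 -0.03; 0 -0.88 -0.051 0 -0.03' >/dev/null
python3 -m creep '0 0 0 0.2 0; 0 0 0 0.4 0; 0 0 0 0.6 0; 0 0 0 0.65 0; 0 0 0 0.65 0; 0 0 0 0.65 0; 0 0 0 0.65 0'
python3 - <<'E'
from plan import *
a=cv2.resize(camera("scene")[:,:,::-1][200:330,270:430],None,fx=4,fy=4)
cv2.imwrite("pics/p2.png",a)
plan([(.4903,-.242,.0815,.095)])
E
```

```text
clock: 17.52
eef_pos: [0.4917, -0.2421, 0.1142]
tool_rot: [0.673, 0.739, 0.0, 0.001]
ft_force: [-0.3, 1.2, -0.6]
grip_width: 0.007
grasp_force: 58.5
[0.49, -0.242, 0.082, 0.095] -> [0.001, -0.008, 0.217, -0.0]
```

View pics/p2.png

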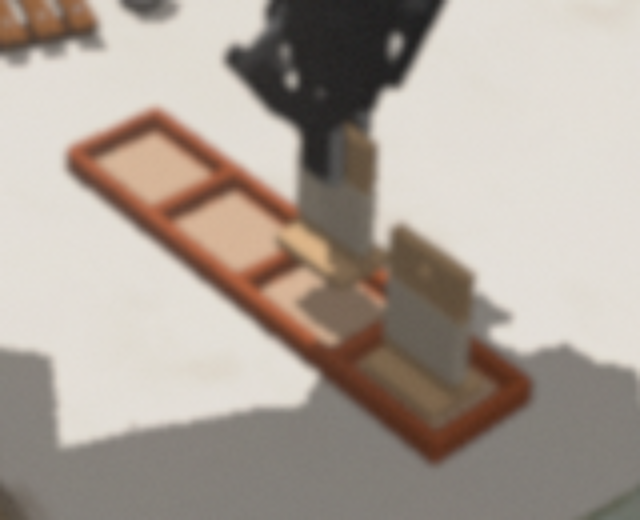

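Tile 4 stands flat and square in bay 4 (about (430,320)). Tile 3 hangs centred over bay 3 (about (335,250)). Lowering it.

```bash
python3 -m creep '0 0 -0.008 0.05 0; 0 0 -0.008 0.1 0; 0 0 -0.008 0.15 0; 0 0 -0.008 0.21 0; 0 0 -0.008 0.21 0; 0 0 -0.008 0.21 0'
python3 -m creep '0.3 0 0 0 0; 0.6 0 0 0 0; 1 0 0 0 0; 1 0 0 0 0; 1 0 0 0 0; 1 0 0 -0.1 0; 1 0 0 -0.3 0; 1 0 0 -0.6 0; 1 0 0 -0.8 0; 1 0 0 -0.8 0'
python3 - <<'E'
from plan import *
camera("top")
print([(np.round(d["at"],3).tolist(),round(d["conf"],2)) for d in spot_point("tile_a","top")])
plan([(.50,-.1,.2,.0),(.51,.04,.2,-.1),(.522,.175,.2,-.2),(.5312,.2382,.15,-.2),(.5312,.2382,.093,-.2)])
E
```

```text
clock: 18.32
eef_pos: [0.4895, -0.2417, 0.081]
tool_rot: [0.673, 0.739, -0.0, -0.0]
ft_force: [-0.7, 0.4, -0.8]
grip_width: 0.0074
grasp_force: 58.7
clock: 19.58
eef_pos: [0.4916, -0.2428, 0.2056]
tool_rot: [0.673, 0.739, 0.001, 0.004]
ft_force: [0.3, 0.4, -0.2]
grip_width: 0.0852
grasp_force: 0.0
[([0.546, 0.31, 0.014], 0.9), ([0.49, -0.247, 0.008], 0.71), ([0.5, -0.315, 0.005], 0.57), ([0.531, 0.236, 0.018], 0.55)]
[0.5, -0.1, 0.2, 0.0] -> [0.935, 0.157, 0.013, 0.03]
[0.51, 0.04, 0.2, -0.1] -> [0.933, 0.067, -0.0, 0.032]
[0.522, 0.175, 0.2, -0.2] -> [0.903, -0.01, -0.0, 0.032]
[0.531, 0.238, 0.15, -0.2] -> [0.425, -0.024, 0.333, -0.0]
[0.531, 0.238, 0.093, -0.2] -> [0.0, 0.0, 0.38, -0.0]
```

```bash
python3 -m creep '1 0.2 0.03 0 0.01; 1 0.5 0.08 0 0.02; 1 0.8 0.13 0.01 0.03; 1 0.935 0.157 0.01 0.03' >/dev/null
python3 -m creep '1 0.3 0.02 0 0.01; 1 0.6 0.04 0 0.02; 1 0.933 0.067 0 0.032' >/dev/null
python3 -m creep '1 0.3 0 0 0.01; 1 0.6 -0.01 0 0.02; 1 0.903 -0.01 0 0.032' >/dev/null
python3 -m creep '1 0.25 -0.01 0.1 0; 1 0.425 -0.024 0.333 0; 1 0.425 -0.024 0.333 0; 1 0.425 -0.024 0.333 0; 1 0.425 -0.024 0.333 0'
python3 - <<'E'
from plan import *
plan([(.5312,.2382,.093,-.2)])
E
```

```text
clock: 21.55
eef_pos: [0.5322, 0.2372, 0.151]
tool_rot: [0.775, 0.632, 0.001, 0.0]
ft_force: [-0.1, 0.9, -0.2]
grip_width: 0.0854
grasp_force: 0.0
[0.531, 0.238, 0.093, -0.2] -> [0.005, -0.008, 0.387, -0.001]
```

```bash
python3 -m creep '1 0.005 -0.008 0.15 0; 1 0.005 -0.008 0.3 0; 1 0.005 -0.008 0.385 0; 1 0.005 -0.008 0.385 0; 0 0.005 -0.008 0.385 0; 0 0.005 -0.008 0.385 0; 0 0.005 -0.008 0.385 0; 0 0.005 -0.008 0.385 0; 0 0.005 -0.008 0.385 0; 0 0.005 -0.008 0.385 0; 0 0.005 -0.008 0.385 0; 0 0.005 -0.008 0.385 0'
python3 -m creep '0 0 0 0 0; 0 0 0 -0.1 0; 0 0 0 -0.3 0; 0 0 0 -0.6 0; 0 0 0 -0.78 0; 0 0 0 -0.78 0; 0 0 0 -0.78 0'
python3 - <<'E'
from plan import *
plan([(.515,.1,.21,-.1),(.5,-.035,.21,0),(.4833,-.1684,.21,.095),(.4833,-.1684,.112,.095)])
E
```

```text
clock: 23.05
eef_pos: [0.5309, 0.2392, 0.0926]
tool_rot: [0.775, 0.632, 0.0, 0.0]
ft_force: [-0.4, 0.7, 3.0]
grip_width: 0.0073
grasp_force: 58.9
clock: 23.92
eef_pos: [0.5298, 0.2386, 0.2079]
tool_rot: [0.775, 0.632, -0.001, -0.0]
ft_force: [0.1, -0.5, -0.6]
grip_width: 0.0068
grasp_force: 58.6
[0.515, 0.1, 0.21, -0.1] -> [-0.925, 0.089, -0.014, -0.032]
[0.5, -0.035, 0.21, 0.0] -> [-0.905, -0.01, -0.0, -0.032]
[0.483, -0.168, 0.21, 0.095] -> [-0.889, -0.111, -0.0, -0.03]
[0.483, -0.168, 0.112, 0.095] -> [0.0, 0.0, 0.653, -0.0]
```

```bash
python3 -m creep '0 -0.15 0.02 0 -0.01; 0 -0.4 0.04 0 -0.02; 0 -0.65 0.06 0 -0.03; 0 -0.925 0.089 -0.01 -0.032' >/dev/null
python3 -m creep '0 -0.25 0 0 -0.01; 0 -0.5 0 0 -0.02; 0 -0.75 -0.01 0 -0.03; 0 -0.905 -0.01 0 -0.032' >/dev/null
python3 -m creep '0 -0.25 -0.03 0 -0.01; 0 -0.5 -0.06 0 -0.02; 0 -0.75 -0.09 0 -0.03; 0 -0.889 -0.111 0 -0.03; 0 -0.889 -0.111 0 -0.03; 0 -0.889 -0.111 0 -0.03; 0 -0.889 -0.111 0 -0.03' >/dev/null
python3 -m creep '0 0 0 0.2 0; 0 0 0 0.4 0; 0 0 0 0.6 0; 0 0 0 0.65 0; 0 0 0 0.65 0; 0 0 0 0.65 0; 0 0 0 0.65 0'
python3 - <<'E'
from plan import *
a=cv2.resize(camera("scene")[:,:,::-1][200:330,270:430],None,fx=4,fy=4)
cv2.imwrite("pics/p3.png",a)
plan([(.4833,-.1684,.0815,.095)])
E
```

```text
clock: 26.68
eef_pos: [0.4848, -0.1681, 0.1144]
tool_rot: [0.673, 0.739, 0.0, 0.001]
ft_force: [0.0, -0.3, -0.8]
grip_width: 0.0069
grasp_force: 58.5
[0.483, -0.168, 0.082, 0.095] -> [-0.001, -0.009, 0.219, -0.001]
```

View pics/p3.png

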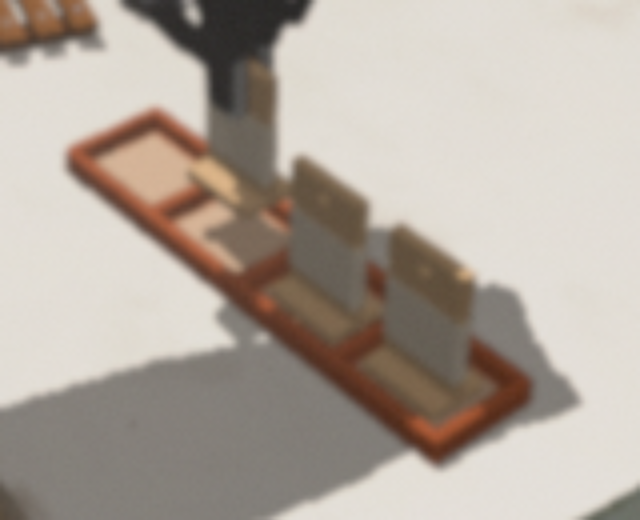

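Tiles 3 and 4 stand well in their bays (about (330,240) and (430,310)). Tile 2 hangs over bay 2 (about (240,180)). Lowering it.

```bash
python3 -m creep '0 0 -0.009 0.05 0; 0 0 -0.009 0.1 0; 0 0 -0.009 0.15 0; 0 0 -0.009 0.21 0; 0 0 -0.009 0.21 0; 0 0 -0.009 0.21 0'
python3 -m creep '0.3 0 0 0 0; 0.6 0 0 0 0; 1 0 0 0 0; 1 0 0 0 0; 1 0 0 0 0; 1 0 0 -0.1 0; 1 0 0 -0.3 0; 1 0 0 -0.6 0; 1 0 0 -0.8 0; 1 0 0 -0.8 0'
python3 - <<'E'
from plan import *
plan([(.50,-.025,.2,-.03),(.52,.11,.2,-.16),(.54,.245,.2,-.29),(.5492,.3103,.15,-.29),(.5492,.3103,.093,-.29)])
E
```

```text
clock: 27.48
eef_pos: [0.4825, -0.1679, 0.0814]
tool_rot: [0.673, 0.739, -0.0, -0.0]
ft_force: [0.2, -0.6, -2.1]
grip_width: 0.0071
grasp_force: 58.7
clock: 28.72
eef_pos: [0.4846, -0.1686, 0.2057]
tool_rot: [0.673, 0.739, 0.001, 0.003]
ft_force: [-0.0, 0.7, -0.5]
grip_width: 0.0857
grasp_force: 0.0
[0.5, -0.025, 0.2, -0.03] -> [0.944, 0.192, 0.038, 0.039]
[0.52, 0.11, 0.2, -0.16] -> [0.904, 0.106, -0.0, 0.041]
[0.54, 0.245, 0.2, -0.29] -> [0.91, -0.012, -0.0, 0.041]
[0.549, 0.31, 0.15, -0.29] -> [0.435, -0.066, 0.333, -0.0]
[0.549, 0.31, 0.093, -0.29] -> [0.0, 0.0, 0.38, -0.0]
```

```bash
python3 -m creep '1 0.2 0.03 0 0.01; 1 0.5 0.1 0 0.02; 1 0.8 0.16 0.01 0.03; 1 0.944 0.192 0.03 0.039' >/dev/null
python3 -m creep '1 0.3 0.03 0 0.01; 1 0.6 0.07 0 0.03; 1 0.904 0.106 0 0.041' >/dev/null
python3 -m creep '1 0.3 0 0 0.01; 1 0.6 -0.01 0 0.03; 1 0.91 -0.012 0 0.041' >/dev/null
python3 -m creep '1 0.25 -0.03 0.1 0; 1 0.435 -0.066 0.333 0; 1 0.435 -0.066 0.333 0; 1 0.435 -0.066 0.333 0; 1 0.435 -0.066 0.333 0'
python3 - <<'E'
from plan import *
plan([(.5492,.3103,.093,-.29)])
E
```

```text
clock: 30.6
eef_pos: [0.5472, 0.3105, 0.1486]
tool_rot: [0.801, 0.598, 0.001, 0.0]
ft_force: [-0.5, -0.2, -0.3]
grip_width: 0.0852
grasp_force: 0.0
[0.549, 0.31, 0.093, -0.29] -> [0.002, 0.013, 0.371, 0.001]
```

```bash
python3 -m creep '1 0.002 0.01 0.15 0; 1 0.002 0.01 0.3 0; 1 0.002 0.01 0.375 0; 1 0.002 0.01 0.375 0; 0 0.002 0.01 0.375 0; 0 0.002 0.01 0.375 0; 0 0.002 0.01 0.375 0; 0 0.002 0.01 0.375 0; 0 0.002 0.01 0.375 0; 0 0.002 0.01 0.375 0; 0 0.002 0.01 0.375 0; 0 0.002 0.01 0.375 0'
python3 -m creep '0 0 0 0 0; 0 0 0 -0.1 0; 0 0 0 -0.3 0; 0 0 0 -0.6 0; 0 0 0 -0.78 0; 0 0 0 -0.78 0; 0 0 0 -0.78 0'
python3 - <<'E'
from plan import *
plan([(.525,.175,.21,-.16),(.5,.04,.21,-.03),(.4763,-.0947,.21,.095),(.4763,-.0947,.112,.095)])
E
```

```text
clock: 32.1
eef_pos: [0.5482, 0.3113, 0.0913]
tool_rot: [0.801, 0.599, 0.0, 0.0]
ft_force: [0.1, 0.5, 2.1]
grip_width: 0.0074
grasp_force: 58.8
clock: 32.98
eef_pos: [0.5473, 0.3107, 0.2066]
tool_rot: [0.801, 0.599, -0.001, -0.0]
ft_force: [-0.2, 0.2, -2.8]
grip_width: 0.0071
grasp_force: 58.6
[0.525, 0.175, 0.21, -0.16] -> [-0.91, 0.113, -0.022, -0.04]
[0.5, 0.04, 0.21, -0.03] -> [-0.915, -0.021, -0.0, -0.041]
[0.476, -0.095, 0.21, 0.095] -> [-0.902, -0.131, -0.0, -0.04]
[0.476, -0.095, 0.112, 0.095] -> [0.0, 0.0, 0.653, -0.0]
```

```bash
python3 -m creep '0 -0.15 0.02 0 -0.01; 0 -0.4 0.05 0 -0.02; 0 -0.65 0.08 0 -0.03; 0 -0.91 0.113 -0.02 -0.04' >/dev/null
python3 -m creep '0 -0.25 0 0 -0.01; 0 -0.5 -0.01 0 -0.02; 0 -0.75 -0.02 0 -0.03; 0 -0.915 -0.021 0 -0.041' >/dev/null
python3 -m creep '0 -0.25 -0.03 0 -0.01; 0 -0.5 -0.07 0 -0.02; 0 -0.75 -0.1 0 -0.03; 0 -0.902 -0.131 0 -0.04; 0 -0.902 -0.131 0 -0.04; 0 -0.902 -0.131 0 -0.04; 0 -0.902 -0.131 0 -0.04' >/dev/null
python3 -m creep '0 0 0 0.2 0; 0 0 0 0.4 0; 0 0 0 0.6 0; 0 0 0 0.65 0; 0 0 0 0.65 0; 0 0 0 0.65 0; 0 0 0 0.65 0'
python3 - <<'E'
from plan import *
a=cv2.resize(camera("scene")[:,:,::-1][200:330,270:430],None,fx=4,fy=4)
cv2.imwrite("pics/p4.png",a)
plan([(.4763,-.0947,.0805,.095)])
E
```

```text
clock: 35.72
eef_pos: [0.4775, -0.0943, 0.1147]
tool_rot: [0.673, 0.739, 0.001, 0.001]
ft_force: [0.4, 0.0, -1.4]
grip_width: 0.007
grasp_force: 58.5
[0.476, -0.095, 0.08, 0.095] -> [-0.002, -0.007, 0.227, -0.001]
```

View pics/p4.png

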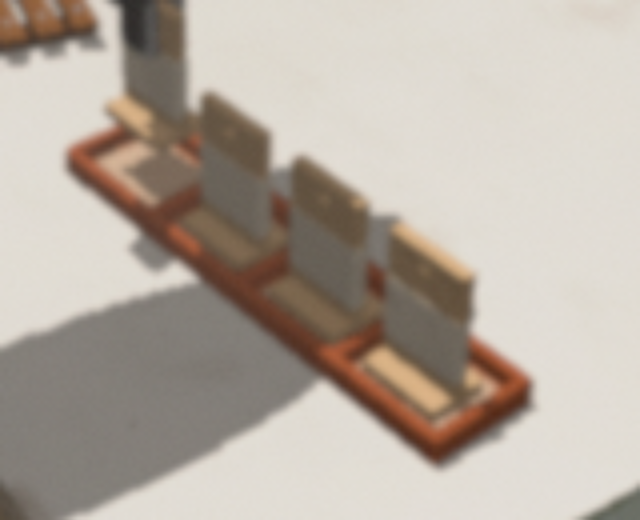

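Three tiles stand in bays 2 to 4. The last one hangs over bay 1 (about (150,115)). Lowering it.

```bash
python3 -m creep '0 0 -0.007 0.05 0; 0 0 -0.007 0.1 0; 0 0 -0.007 0.15 0; 0 0 -0.007 0.215 0; 0 0 -0.007 0.215 0; 0 0 -0.007 0.215 0'
python3 -m creep '0.3 0 0 0 0; 0.6 0 0 0 0; 1 0 0 0 0; 1 0 0 0 0; 1 0 0 0 0; 1 0 0 -0.1 0; 1 0 0 -0.3 0; 1 0 0 -0.6 0; 1 0 0 -0.9 0; 1 0 0 -0.9 0'
python3 -m creep '1 0.3 0 0 0; 1 0.6 0 0 0; 1 0.9 0 0 0; 1 0.9 0 0 0; 1 0.9 0 0 0; 1 0.9 0 0 0; 1 0.9 0 0 0' >/dev/null
python3 - <<'E'
from plan import *
for c in P:
    im=camera(c)
    print([(np.round(d["at"],3).tolist(),round(d["conf"],2)) for d in spot_point("tile_a",c)[:4]],[np.round(d["at"],3).tolist() for d in spot_point("canister_a",c)[:4]])
    sl=(slice(170,330),slice(230,430)) if c=="scene" else (slice(170,280),slice(180,490))
    cv2.imwrite(f"pics/end_{c}.png",cv2.resize(im[sl][:,:,::-1],None,fx=2.5,fy=2.5))
E
```

```text
clock: 36.52
eef_pos: [0.4756, -0.0942, 0.0812]
tool_rot: [0.673, 0.739, -0.0, -0.0]
ft_force: [1.2, 0.1, -0.2]
grip_width: 0.0072
grasp_force: 58.6
clock: 37.78
eef_pos: [0.4783, -0.0948, 0.2214]
tool_rot: [0.673, 0.739, 0.003, 0.004]
ft_force: [-0.2, -0.7, 0.5]
grip_width: 0.0857
grasp_force: 0.0
[([0.472, -0.099, 0.004], 0.81), ([0.498, -0.314, 0.002], 0.8), ([0.478, -0.169, 0.006], 0.65), ([0.49, -0.244, 0.006], 0.59)] [[0.573, 0.082, 0.002], [0.61, 0.222, 0.0], [0.591, 0.149, -0.003], [0.627, 0.294, 0.003]]
[([0.495, -0.319, -0.001], 0.94), ([0.48, -0.168, 0.002], 0.77), ([0.49, -0.248, 0.005], 0.57), ([0.476, -0.097, 0.008], 0.55)] [[0.591, 0.151, -0.001], [0.622, 0.3, -0.002], [0.572, 0.086, -0.002], [0.613, 0.224, -0.002]]
```

View pics/end_top.png

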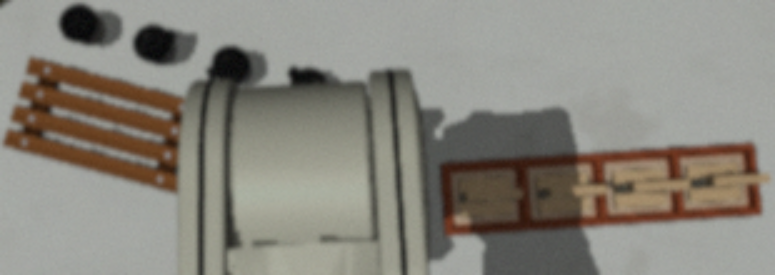

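View pics/end_scene.png

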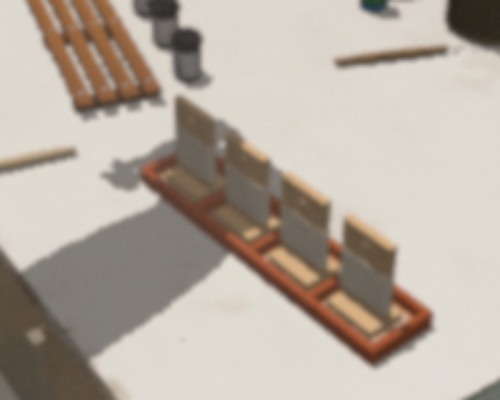

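Both views show all four tiles standing flat and square in their bays (scene crop about (195,150) to (370,280)). The canisters are unmoved and the arm is clear.

```bash
python3 -c "
from workcell import ticket; print(ticket.job_done())"
```

```text
the job is handed in; nothing more can be done
None
```

All four tiles are in the tray bays in their original left-to-right order, standing flat, upright and square, with the canisters unmoved; the job was handed in at about 39 s on the robot's clock, and no verdict came back.

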